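# Load a burr into a collet chuck

## Robot

A 7-joint arm with a two-finger parallel gripper is mounted at the origin on a cart in front of the work surface, level with it; the furniture and walls round the work are solid. World frame = base frame: x ahead of the robot, y to its left, z up, the work surface at z = 0. Lengths are in m, angles in rad, forces in N, time in s.
With the tool pointing down it reaches from about 0.4 to 0.85 m from the base axis. Payload 10.4 kg.
Tool frame: the origin (TCP) lies midway between the tips of the shut fingers; the grasp point (between the pads) lies 19 mm behind it; x points along the fingers, y is the direction in which the jaws open and shut, and the axes are right-handed (so a half turn about x gives the same grasp; the last joint's range is limited). The gripper opens to 87 mm and grips with 3 to 60 N. Pads are 19 mm wide; open, the fingers measure 117 mm over their backs; the gripper's body (75 mm by 190 mm) begins 51 mm behind the grasp point.
Start: joints at [1.124, 0.332, -0.065, 1.46, 0.022, 1.35, -0.088], TCP at [0.257, -0.57, 0.223] pointing down, gripper open.
Joint ranges: [-2.6, 2.6], [-0.5, 2.12], [-1.47, 1.34], [0.16, 2.42], [-1.27, 4.41], [0.06, 2.06], [-2.6, 2.6]. Speed limits (rad/s): [2.22, 2.22, 2.79, 2.79, 3.14, 3.14, 3.14].

## Interface

Orientations are given as a unit quaternion [x, y, z, w].
In Python, from bench import * gives the robot as it stands.
- The arm moves only by the shell command python3 -m inch 'ROWS' [FORCE]. ROWS is JSON, a list that holds one entry, the list of rows, each a list of 7 numbers: the shift along the world's x, y, z each as a share of 120 mm, from -1 to 1, then the turn, a rotation vector about the world's x, y, z each as a share of 2 pi rad, from -1 to 1, then the closure, from 0 (fully open) to 1 (shut). A call has 1 to 10 rows; each row is the pose to reach, as a shift and turn from the pose commanded when the call began, turning the shorter way round; what a row does not reach only later rows make up. A row lasts 1/10 s, in which the tool goes at most 50 mm and 8.59 degrees, less where a joint would pass 70% of its speed; a pose out of reach is approached as far as the arm can. A call with a number of a shift or a turn outside -1 to 1 is refused whole. A call with a gripper value outside its range is refused whole. The fingers move at their own pace and stop on an object; FORCE is the grip in N (left out, the last holds). Time passes only in rows, so rows that repeat a pose let the fingers close. It gives the time, the measured TCP pose, the force and the opening at its end, in the units of the state.
- read_state(): the state, without advancing time (a new reading comes with each control period).
- camera(name): name is "scene" or "side" or "wrist"; returns the picture (420x560x3 uint8, red, green, blue); there is no depth.
- get_calibration(name): a dict with "fx", "fy", "cx", "cy" (pixels), "k1" (the pictures are not rectified: a ray, as slopes to the right and down, at radius r is drawn at 1 + k1 r^2 times it, then the intrinsics apply), "xyz" and "attitude" of the camera in the world. Camera axes: x right, y up, looking along -z (the intrinsics and any distortion apply to the point x, -y, -z); pixel columns grow to the right and rows downward; lengths in m; the calibration is good to about 2 mm. A picture is of the moment at which its call begins: read the wrist's pose just before it. get_calibration takes no time and is no camera call; for the wrist camera it gives the pose at the moment of the call.
- close_job(): hands the job in, once; it reports no verdict.
The state is a dict: "time": time; "joint_positions": joint angles; "joint_vel": joint speeds; "joint_torque": joint torques, N m; "ee_pos": TCP position; "eef_rot": TCP orientation; "ft_force": force on the tool from outside, world axes, zero at the start; "torque": the same for the moment, N m; "width": finger opening in m.
Only numpy, scipy, OpenCV 4.12 (cv2) and the standard library are available. Lean on these libraries where they do the work, as an engineer would, in place of code of your own. Each camera call takes 0.05 s, during which the arm holds its last target.

## Task

Take the straight cylindrical burr from the rack, set its shank all the way down into the open collet of the upright chuck, then turn the chuck's round nut clockwise (seen from above), regripping as needed, until you feel it go tight and all four collet segments grip the shank firmly. Stop there: forcing the nut on crushes the collet. Leave the other two burrs in the rack and let go of everything.

Things in the scene. Friction and masses are not known exactly. Their poses are not given: they have to be found in the camera images.
- burr_straight: burr with a straight cylindrical head: head 14 mm diameter, 24 mm tall, flat top; shank 10 mm diameter with a round end, below the head, 44 mm long; 68 mm overall, about 80 g. Origin at the lower end of the shank, z up along the burr. It stands shank down in one of the three holes of the rack (which one varies), head from 44 to 68 mm above the origin, i.e. 52 to 76 mm above the bench
- burr_ball: another burr, same shank, ball head 19 mm diameter; origin at the lower end of the shank; leave it in the rack
- burr_cone: another burr, same shank, pointed conical head 15 mm diameter, 72 mm overall; origin at the lower end of the shank; leave it in the rack
- rack: fixed wooden block, 44 (x) x 136 (y) x 34 (z) mm, three holes 11.5 mm wide and 26 mm deep in a row along its y axis, 45 mm apart; origin at the centre of its underside. Grip a burr with the fingers on the rack's x sides so they stay clear of its neighbours
- chuck: fixed upright collet chuck, axis vertical, on an 84 x 84 x 12 mm base plate; origin at the centre of the base's underside on the bench, on the axis. Body 33 mm in diameter from 30 to 66 mm above the bench, wider foot (54 mm) below; the nut sits above
- collet_mouth (a point): point on the chuck's axis at the upper rim of the collet, 88 mm above the bench. Inside, four flat-faced segments 90 degrees apart stand 6.3 to 7.4 mm from the axis (open, depends on the nut), with a flared entry more than 20 mm wide at the top
- collet_stop (a point): point on the chuck's axis on the solid floor inside the collet, 50 mm above the bench; a shank that is home stands on it, and the burr's head then begins 94 mm and ends 118 mm above the bench
- jaw_a: collet segment on the chuck's +x side; its origin lies near the chuck's axis at bench height, it moves only towards the axis
- jaw_b: collet segment on the chuck's +y side, like jaw_a
- jaw_c: collet segment on the chuck's -x side, like jaw_a
- nut_top (a point): centre of the top of the round knurled nut, on the chuck's axis. Nut 41 mm diameter, 66 to 89 mm above the bench, 26 mm opening; turns on the vertical axis, clockwise from above closes; stays where left. Start unknown, no mark. It runs 1.2 to 2.2 rad against 0.4 N m of friction until the segments touch the shank, then pushes back with about 0.45 N m per rad more; 0.08 to 0.25 N m more is firm
- jaw_d: collet segment on the chuck's -y side, like jaw_a

How it is judged:
By the outcome, as a careful person would: the job done as asked, in the order asked, and still so for the second after the job is handed in, with the robot touching nothing.
It also fails if it takes over 64 s, if anything falls off the work surface, if the arm or the gripper's body presses on something with over 40 N, if the wrist force passes 120 N, or if a joint passes its speed limit or range.

## Working session

There is one attempt and no reset: what is moved stays moved. The work goes in short steps, Python scripts to look and compute and a shell command to move; the robot and the scene stay as the last step left them, time stands still between calls to the robot, and variables do not carry over. Pictures are saved under pics/ and viewed, and the job is handed in when it is done.

```bash
ls; mkdir -p pics
python3 - <<'E'
from bench import *
import cv2
s=read_state(); print(s)
for n in ["scene","side","wrist"]:
    print(n,get_calibration(n))
    cv2.imwrite(f"pics/{n}0.png",camera(n)[:,:,::-1])
E
```

```text
pics
{'time': 0.0, 'joint_positions': array([ 1.12441017,  0.33287008, -0.06469109,  1.46095821,  0.0215975 ,
        1.34990012, -0.08847531]), 'joint_vel': array([-0.00012055, -0.00181014, -0.00124359, -0.00076284,  0.00143615,
       -0.00080496, -0.00047722]), 'joint_torque': array([ 1.55756078e-05, -6.23250675e+01,  2.46580469e-02, -3.89891124e+01,
       -6.13758015e-02,  3.98618518e-02,  1.49651473e-04]), 'ee_pos': array([ 0.25683618, -0.5693551 ,  0.22174697]), 'eef_rot': array([-0.69115854, -0.14921736,  0.69141961, -0.14823287]), 'ft_force': array([ 0.95758368, -0.74206118,  0.0162094 ]), 'torque': array([-0.01234983, -0.01620128, -0.01333522]), 'width': 0.08735632671719146}
scene {'fx': 458.68483777520686, 'fy': 458.68483777520686, 'cx': 279.45782648284376, 'cy': 207.68718650895278, 'k1': 0.027160473508473486, 'xyz': array([0.05740061, 0.59948564, 0.50484143]), 'attitude': array([-0.17070628,  0.47121319,  0.80626819, -0.3142437 ])}
side {'fx': 415.87745565283495, 'fy': 415.87745565283495, 'cx': 276.186288746199, 'cy': 208.74345502180992, 'k1': -0.024381323206109678, 'xyz': array([ 0.35351869, -0.57666773,  0.65907145]), 'attitude': array([ 0.39595698, -0.05845307, -0.10747312,  0.91008287])}
wrist {'fx': 353.6926538532331, 'fy': 353.6926538532331, 'cx': 277.1582070948236, 'cy': 216.73610945933575, 'k1': -0.03820387466339206, 'xyz': array([ 0.32253536, -0.53972273,  0.38455646]), 'attitude': array([-0.11086186,  0.07284131, -0.53753789,  0.83274054])}
```

View pics/scene0.png

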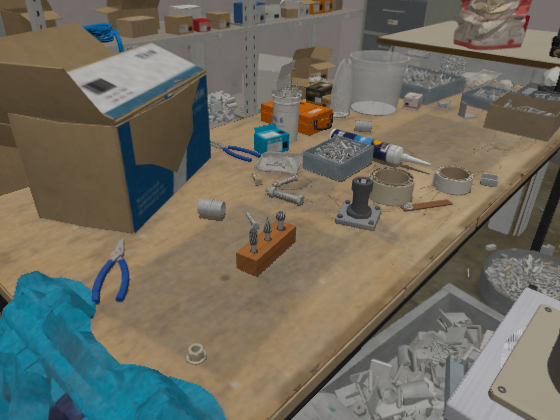

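View pics/side0.png

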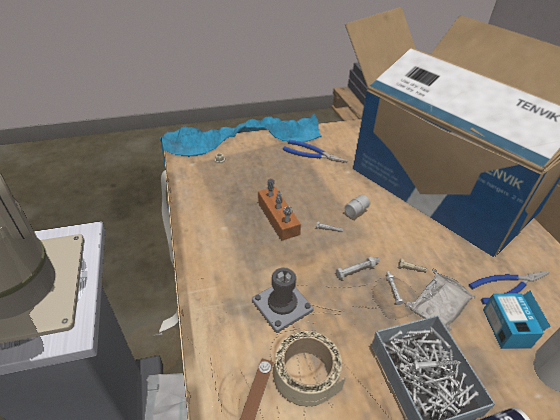

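View pics/wrist0.png

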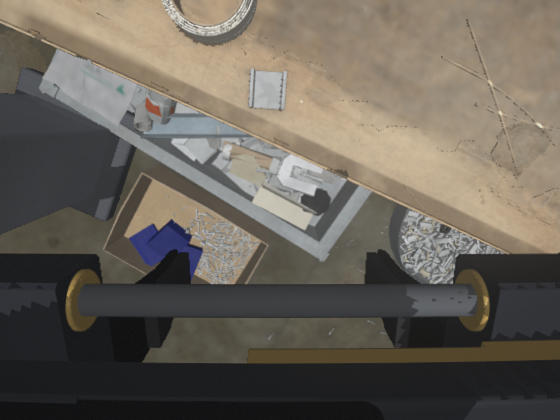

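The scene view shows the rack around (267,248) with its three burrs, and the chuck around (360,205). In the side view the rack is at (279,213) and the chuck at (284,297). I'll enlarge both.

Run:
```python
import cv2,numpy as np
a=cv2.imread("pics/scene0.png");b=cv2.imread("pics/side0.png")
def z(i,x,y,w,h,k): return cv2.resize(i[y:y+h,x:x+w],None,fx=k,fy=k,interpolation=cv2.INTER_CUBIC)
cv2.imwrite("pics/z1.png",np.hstack([z(a,227,200,80,80,5),z(a,325,160,80,80,5)]))
cv2.imwrite("pics/z2.png",np.hstack([z(b,245,165,80,80,5),z(b,245,255,80,80,5)]))
```

```text
(no output)
```

View pics/z1.png

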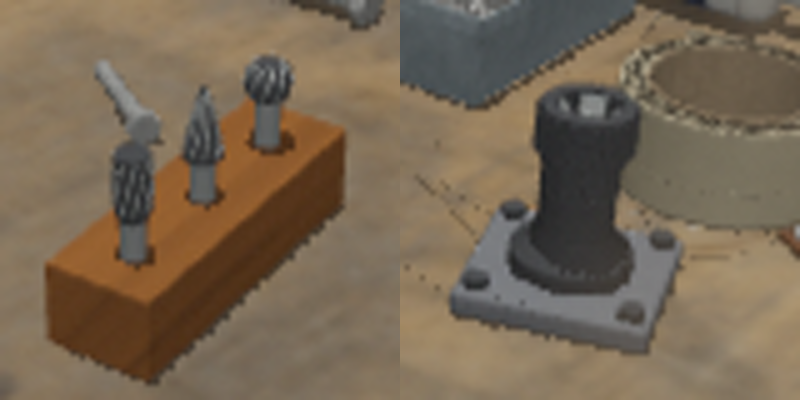

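View pics/z2.png

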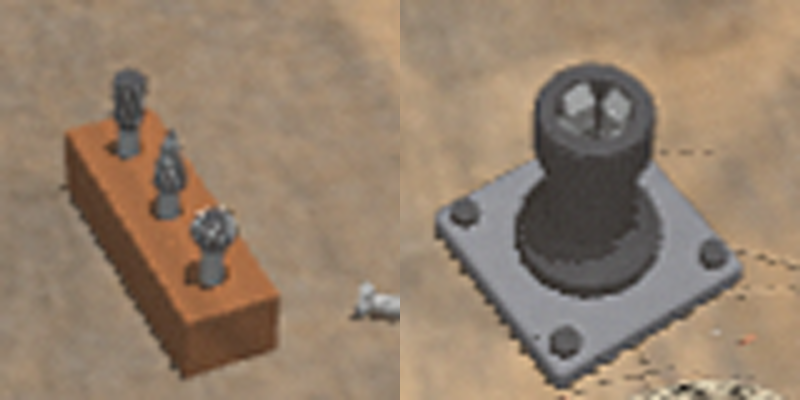

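```bash
cat > h.py <<'E'
from bench import *
import numpy as np, cv2
from scipy.spatial.transform import Rotation as R
def ray(n,px,cal=None):
    c=cal or get_calibration(n)
    K=np.array([[c["fx"],0,c["cx"]],[0,c["fy"],c["cy"]],[0,0,1.]])
    p=cv2.undistortPoints(np.array(px,float).reshape(-1,1,2),K,np.array([c["k1"],0,0,0.])).reshape(-1,2)
    d=np.c_[p[:,0],-p[:,1],-np.ones(len(p))]
    return np.array(c["xyz"]),R.from_quat(c["attitude"]).apply(d)
def plane(n,px,z,cal=None):
    o,d=ray(n,px,cal); return o+d*((z-o[2])/d[:,2])[:,None]
def two(p1,p2,n1="scene",n2="side"):
    o,d=ray(n1,[p1]);q,e=ray(n2,[p2]);d=d[0]/np.linalg.norm(d[0]);e=e[0]/np.linalg.norm(e[0])
    t=np.linalg.lstsq(np.c_[d,-e],q-o,rcond=None)[0]
    a=o+t[0]*d;b=q+t[1]*e
    return (a+b)/2,np.linalg.norm(a-b)
E
python3 - <<'E'
from h import *
np.set_printoptions(precision=4,suppress=True)
S=lambda x,y:(227+x/5,200+y/5); C=lambda x,y:(325+x/5-80,160+y/5)
T=lambda x,y:(245+x/5,165+y/5); D=lambda x,y:(245+x/5-80,255+y/5)
print("rack top scene",plane("scene",[S(47,265),S(152,303),S(346,130),S(257,100)],.034))
print("rack top side",plane("side",[T(66,133),T(150,112),T(279,295),T(183,323)],.034))
print("shank entries scene",plane("scene",[S(133,262),S(203,203),S(268,148)],.034))
print("shank entries side",plane("side",[T(128,157),T(166,217),T(211,283)],.034))
print("head tops",plane("scene",[S(131,150)],.076),plane("side",[T(129,76)],.076))
print("nut top",plane("scene",[C(588,105)],.089),plane("side",[D(596,98)],.089))
print("base top scene",plane("scene",[C(452,298),C(645,340),C(682,245),C(505,203)],.012))
print("base top side",plane("side",[D(437,222),D(556,380),D(742,268)],.012))
E
```

```text
rack top scene [[0.5459 0.1533 0.034 ]
 [0.5036 0.144  0.034 ]
 [0.5273 0.0125 0.034 ]
 [0.567  0.0198 0.034 ]]
rack top side [[0.5032 0.1404 0.034 ]
 [0.5447 0.1466 0.034 ]
 [0.5693 0.0167 0.034 ]
 [0.5252 0.0097 0.034 ]]
shank entries scene [[0.5253 0.1313 0.034 ]
 [0.5328 0.0873 0.034 ]
 [0.5405 0.043  0.034 ]]
shank entries side [[0.5272 0.1177 0.034 ]
 [0.5343 0.0748 0.034 ]
 [0.5429 0.0302 0.034 ]]
head tops [[0.5308 0.1263 0.076 ]] [[0.5287 0.1243 0.076 ]]
nut top [[ 0.4857 -0.1453  0.089 ]] [[ 0.4872 -0.1478  0.089 ]]
base top scene [[ 0.5066 -0.0905  0.012 ]
 [ 0.4309 -0.1181  0.012 ]
 [ 0.4605 -0.196   0.012 ]
 [ 0.5376 -0.1736  0.012 ]]
base top side [[ 0.4331 -0.1325  0.012 ]
 [ 0.4601 -0.2062  0.012 ]
 [ 0.5373 -0.1774  0.012 ]]
```

Run:
```python
from h import *
np.set_printoptions(precision=4,suppress=True)
s=read_state();r=R.from_quat(s["eef_rot"]);print(r.as_matrix())
y=r.as_matrix()[:,1];print("y yaw deg",np.degrees(np.arctan2(y[1],y[0])))
c=get_calibration("wrist");print("cam in tool",r.inv().apply(c["xyz"]-s["ee_pos"]),"axis world",-R.from_quat(c["attitude"]).as_matrix()[:,2])
```

```text
[[-0.0005  0.4112 -0.9115]
 [ 0.001  -0.9115 -0.4112]
 [-1.     -0.0011  0.    ]]
y yaw deg -65.71849728257943
cam in tool [-0.1627 -0.0003 -0.0721] axis world [-0.2404 -0.1065 -0.9648]
```

```bash
python3 -m inch '[[[1,1,0.3,0,0,0.1038,0],[1,1,0.3,0,0,0.1038,0],[1,1,0.3,0,0,0.1038,0],[1,1,0.3,0,0,0.1038,0],[1,1,0.3,0,0,0.1038,0]]]' 20
```

```text
time: 0.65
ee_pos: [0.3811, -0.4461, 0.2596]
eef_rot: [0.606, 0.366, -0.604, 0.367]
ft_force: [0.0, -0.7, 0.3]
width: 0.0869
```

```bash
python3 -m inch '[[[0.92,1,0,0,0,0.1038,0],[0.92,1,0,0,0,0.1038,0],[0.92,1,0,0,0,0.1038,0],[0.92,1,0,0,0,0.1038,0],[0.92,1,0,0,0,0.1038,0]]]'
```

```text
time: 1.15
ee_pos: [0.4896, -0.3263, 0.2583]
eef_rot: [0.457, 0.541, -0.456, 0.54]
ft_force: [-0.8, -0.1, 0.1]
width: 0.0874
```

```bash
python3 -m inch '[[[0,1,0,0,0,0,0],[0,1,0,0,0,0,0],[0,1,0,0,0,0,0],[0,1,0,0,0,0,0],[0,1,0,0,0,0,0]]]'
python3 - <<'E'
from h import *
print(read_state()["joint_positions"].round(3))
cv2.imwrite("pics/w1.png",camera("wrist")[:,:,::-1])
E
```

```text
time: 1.65
ee_pos: [0.4873, -0.2101, 0.2586]
eef_rot: [0.459, 0.538, -0.459, 0.538]
ft_force: [-0.3, -0.9, 0.5]
width: 0.0869
[ 0.759  0.138 -0.48   1.634  0.065  1.385  0.428]
```

View pics/w1.png

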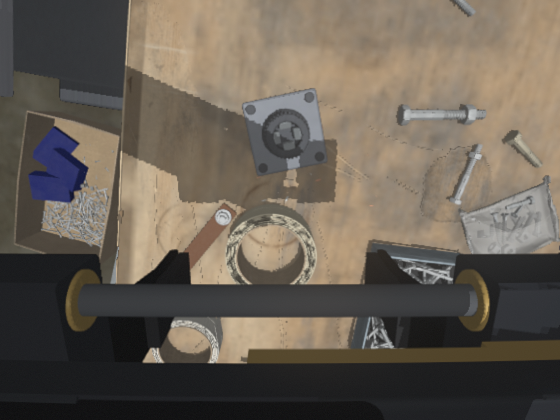

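The chuck is near (286,132) in the wrist view, and the tape roll is at (270,245). Zooming in on the nut.

Run:
```python
import cv2
a=cv2.imread("pics/w1.png")
cv2.imwrite("pics/w1z.png",cv2.resize(a[85:185,235:335],None,fx=6,fy=6,interpolation=cv2.INTER_CUBIC))
```

```text
(no output)
```

View pics/w1z.png

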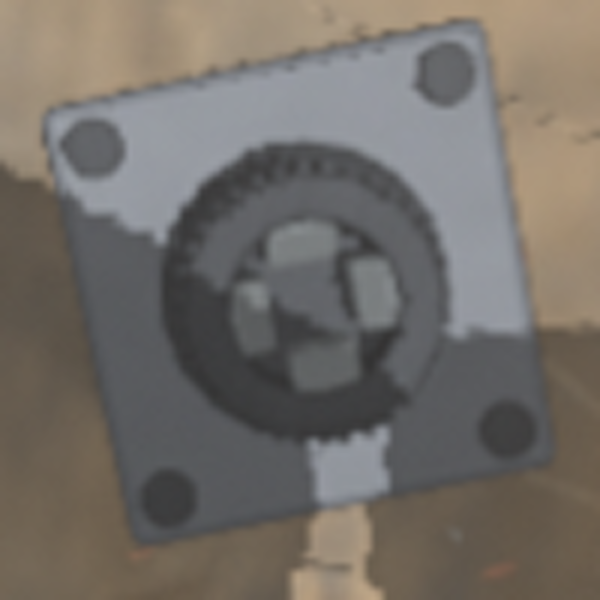

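Run:
```python
from h import *
np.set_printoptions(precision=4,suppress=True)
W=lambda x,y:(235+x/6,85+y/6)
print(plane("wrist",[W(317,305)],.089))
b=plane("wrist",[W(45,110),W(478,20),W(552,462),W(137,545)],.012);print(b,b.mean(0))
d=b[1]-b[0];print(np.degrees(np.arctan2(d[1],d[0])))
```

```text
[[ 0.4877 -0.1512  0.089 ]]
[[ 0.435  -0.1269  0.012 ]
 [ 0.5111 -0.0989  0.012 ]
 [ 0.5397 -0.1759  0.012 ]
 [ 0.4633 -0.2043  0.012 ]] [ 0.4873 -0.1515  0.012 ]
20.211710305556352
```

```bash
python3 -m inch '[[[0.2,1,-0.3,0,0,0,0],[0.2,1,-0.3,0,0,0,0],[0.2,1,-0.3,0,0,0,0]]]'
```

```text
time: 2.0
ee_pos: [0.5116, -0.0872, 0.2215]
eef_rot: [0.459, 0.539, -0.459, 0.537]
ft_force: [0.1, -0.1, 1.0]
width: 0.0869
```

```bash
python3 -m inch '[[[0.15,1,0,0,0,0,0],[0.15,1,0,0,0,0,0],[0.15,1,0,0,0,0,0],[0.15,1,0,0,0,0,0],[0.15,1,0,0,0,0,0]]]'
python3 - <<'E'
from h import *
s=read_state();y=R.from_quat(s["eef_rot"]).as_matrix()[:,1];print("yaw",np.degrees(np.arctan2(y[1],y[0])),s["ee_pos"])
np.save("calw2.npy",get_calibration("wrist"),allow_pickle=True)
a=camera("wrist")[:,:,::-1];cv2.imwrite("pics/w2.png",a)
E
```

```text
time: 2.5
ee_pos: [0.5297, 0.0288, 0.2222]
eef_rot: [0.459, 0.538, -0.46, 0.537]
ft_force: [0.6, -0.3, -0.0]
width: 0.0868
yaw 8.939195179148786 [0.5297266  0.02881588 0.22219761]
```

View pics/w2.png

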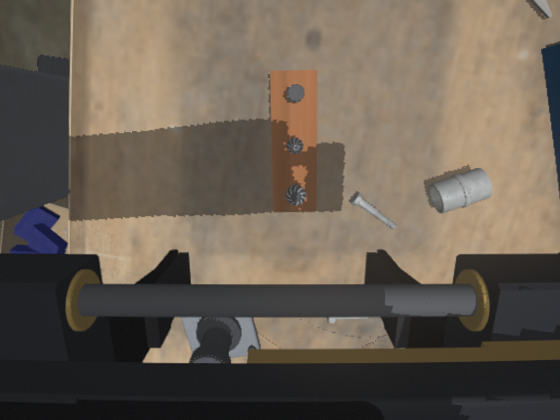

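The rack is aligned with the image columns: straight burr at about (294,92), cone at (295,145), ball at (296,195). I'll measure them.

Run:
```python
from h import *
np.set_printoptions(precision=4,suppress=True)
a=cv2.imread("pics/w2.png")
cv2.imwrite("pics/w2z.png",cv2.resize(a[60:220,250:350],None,fx=5,fy=5,interpolation=cv2.INTER_CUBIC)[:600])
cv2.imwrite("pics/w2y.png",cv2.resize(a[60:120,260:330],None,fx=8,fy=8,interpolation=cv2.INTER_CUBIC))
cal=np.load("calw2.npy",allow_pickle=True).item()
print(plane("wrist",[(294,92)],.076,cal),plane("wrist",[(295,145)],.080,cal),plane("wrist",[(296,195)],.07,cal))
```

```text
[[0.5287 0.1253 0.076 ]] [[0.5366 0.0829 0.08  ]] [[0.5455 0.0384 0.07  ]]
```

View pics/w2y.png

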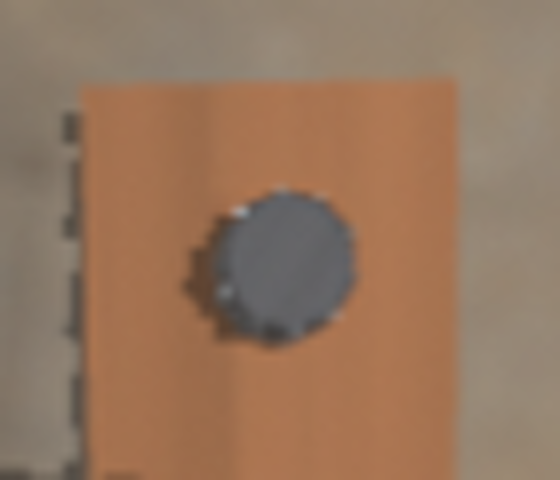

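```bash
python3 -m inch '[[[0,0.8,0,0,0,0,0.3],[0,0.8,-0.2,0,0,0,0.3],[0,0.8,-0.8,0,0,0,0.3],[0,0.8,-0.8,0,0,0,0.3],[0,0.8,-0.8,0,0,0,0.3],[0,0.8,-0.8,0,0,0,0.3]]]'
python3 - <<'E'
from h import *
s=read_state();print(s["ee_pos"],s["width"])
a=np.hstack([camera("scene")[180:300,180:320,::-1],camera("side")[120:240,210:350,::-1]]);cv2.imwrite("pics/a3.png",cv2.resize(a,None,fx=2.8,fy=2.8,interpolation=cv2.INTER_CUBIC))
E
```

```text
time: 3.15
ee_pos: [0.5301, 0.1247, 0.1272]
eef_rot: [0.46, 0.537, -0.46, 0.537]
ft_force: [0.5, -0.7, 0.9]
width: 0.0609
[0.53012242 0.12474519 0.1272353 ] 0.06090352837192736
```

View pics/a3.png

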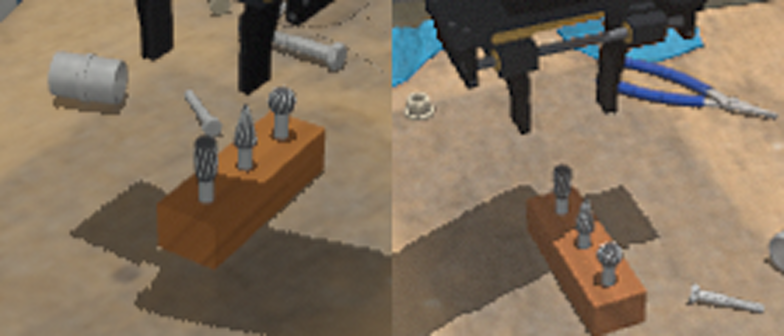

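The fingers straddle the straight burr in both views, so I'll go down and close.

```bash
python3 -m inch '[[[0,0,-0.4,0,0,0,0.3],[0,0,-0.63,0,0,0,0.3],[0,0,-0.63,0,0,0,0.3],[0,0,-0.63,0,0,0,1],[0,0,-0.63,0,0,0,1],[0,0,-0.63,0,0,0,1],[0,0,-0.63,0,0,0,1],[0,0,-0.63,0,0,0,1],[0,0,-0.63,0,0,0,1]]]' 25
```

```text
time: 4.15
ee_pos: [0.5296, 0.1262, 0.0512]
eef_rot: [0.459, 0.538, -0.459, 0.538]
ft_force: [-0.3, -0.1, -0.1]
width: 0.0206
```

```bash
python3 -m inch '[[[0,0,0,0,0,0,1],[0,0,0,0,0,0,1],[0,0,0,0,0,0,1]]]' 30
python3 - <<'E'
from h import *
a=np.hstack([camera("scene")[180:300,180:320,::-1],camera("side")[120:240,210:350,::-1]]);cv2.imwrite("pics/a4.png",cv2.resize(a,None,fx=2.8,fy=2.8,interpolation=cv2.INTER_CUBIC))
E
```

```text
time: 4.45
ee_pos: [0.5294, 0.1263, 0.051]
eef_rot: [0.459, 0.538, -0.459, 0.538]
ft_force: [-0.4, 0.8, 1.1]
width: 0.0133
```

View pics/a4.png

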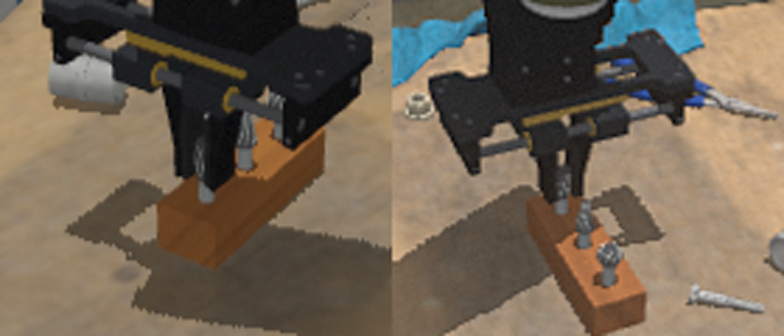

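```bash
python3 -m inch '[[[0,0,0.3,0,0,0,1],[0,0,0.6,0,0,0,1],[0,0,1,0,0,0,1],[0,0,1,0,0,0,1],[0,0,1,0,0,0,1]]]' 30
```

```text
time: 5.05
ee_pos: [0.53, 0.1263, 0.1717]
eef_rot: [0.46, 0.537, -0.459, 0.538]
ft_force: [-0.1, -0.9, -1.8]
width: 0.0134
```

```bash
python3 -m inch '[[[-0.15,-1,0.2,0,0,0,1],[-0.15,-1,0.2,0,0,0,1],[-0.15,-1,0.2,0,0,0,1],[-0.15,-1,0.2,0,0,0,1]]]'
```

```text
time: 5.45
ee_pos: [0.5107, 0.0016, 0.1939]
eef_rot: [0.46, 0.536, -0.462, 0.536]
ft_force: [0.8, 0.3, -0.8]
width: 0.0127
```

```bash
python3 -m inch '[[[-0.15,-1,0,0,0,0,1],[-0.15,-1,0,0,0,0,1],[-0.15,-1,0,0,0,0,1],[-0.15,-1,0,0,0,0,1]]]'
python3 - <<'E'
from h import *
s=read_state();print(s["ee_pos"],s["width"])
a=camera("scene")[:,:,::-1];b=camera("side")[:,:,::-1];cv2.imwrite("pics/sc5.png",a);cv2.imwrite("pics/sd5.png",b)
c=np.hstack([a[70:250,280:430],b[170:350,210:360]]);cv2.imwrite("pics/a5.png",cv2.resize(c,None,fx=2.6,fy=2.6,interpolation=cv2.INTER_CUBIC))
E
```

```text
time: 5.85
ee_pos: [0.4922, -0.1169, 0.1932]
eef_rot: [0.46, 0.537, -0.461, 0.536]
ft_force: [1.0, 0.1, -1.1]
width: 0.0129
[ 0.49215431 -0.11685905  0.19322789] 0.012896810593031553
```

View pics/a5.png

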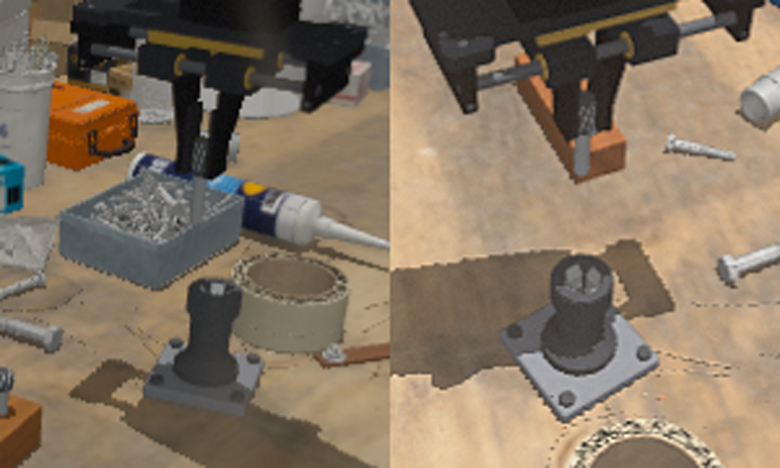

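Run:
```python
from h import *
np.set_printoptions(precision=4,suppress=True)
print(two((355.4,155.4),(283.8,237.3)))
a=cv2.imread("pics/sc5.png");b=cv2.imread("pics/sd5.png")
z=lambda i,x,y,w,h,k: cv2.resize(i[y:y+h,x:x+w],None,fx=k,fy=k,interpolation=cv2.INTER_CUBIC)
cv2.imwrite("pics/z5.png",np.vstack([np.hstack([z(a,335,115,40,60,5),z(b,265,195,40,60,5)]),np.hstack([z(a,342,172,40,50,5),z(b,262,262,40,50,5)])]))
```

```text
(array([ 0.4925, -0.1184,  0.1515]), np.float64(0.0010378224100338854))
```

View pics/z5.png

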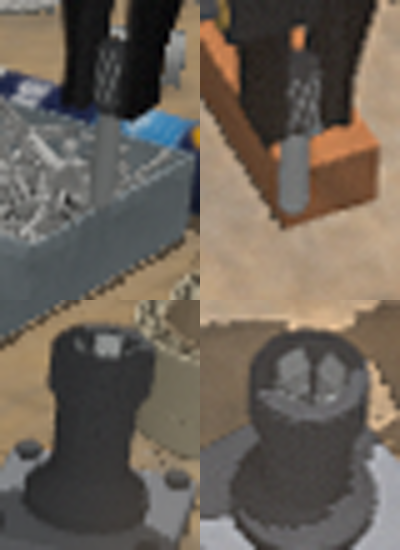

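Run:
```python
from h import *
np.set_printoptions(precision=4,suppress=True)
print(plane("scene",[(362.2,181.4)],.089),plane("side",[(283.7,277.2)],.089),two((362.2,181.4),(283.7,277.2)))
```

```text
[[ 0.4853 -0.1432  0.089 ]] [[ 0.485 -0.153  0.089]] (array([ 0.4873, -0.1493,  0.0852]), np.float64(0.0030019209095441973))
```

```bash
python3 -m inch '[[[-0.04,-0.28,0,0,0,0,1],[-0.04,-0.28,0,0,0,0,1],[-0.04,-0.28,-0.3,0,0,0,1],[-0.04,-0.28,-0.43,0,0,0,1],[-0.04,-0.28,-0.43,0,0,0,1],[-0.04,-0.28,-0.43,0,0,0,1]]]'
python3 - <<'E'
from h import *
s=read_state();print(s["ee_pos"],s["width"],s["torque"])
a=camera("scene")[:,:,::-1];b=camera("side")[:,:,::-1]
z=lambda i,x,y,w,h,k: cv2.resize(i[y:y+h,x:x+w],None,fx=k,fy=k,interpolation=cv2.INTER_CUBIC)
cv2.imwrite("pics/z6.png",np.hstack([z(a,325,130,70,100,5),z(b,250,210,70,100,5)]))
E
```

```text
time: 6.55
ee_pos: [0.489, -0.1459, 0.1436]
eef_rot: [0.459, 0.538, -0.458, 0.538]
ft_force: [0.1, -0.3, -0.8]
width: 0.013
[ 0.4890441  -0.14588599  0.14360286] 0.012977067983241967 [ 0.0632543  -0.0802704  -0.00898508]
```

View pics/z6.png

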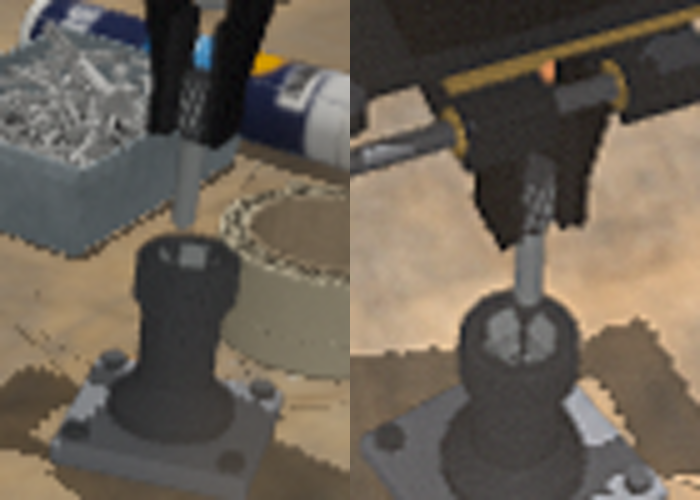

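```bash
python3 -m inch '[[[-0.015,-0.042,0,0,0,0,1],[-0.015,-0.042,0,0,0,0,1],[-0.015,-0.042,0,0,0,0,1]]]'
python3 - <<'E'
from h import *
np.set_printoptions(precision=4,suppress=True)
s=read_state();print(s["ee_pos"],s["width"],s["torque"])
print(plane("side",[(286,270.6)],.1),plane("scene",[(325+185/5,130+228/5)],.1))
a=camera("scene")[:,:,::-1];b=camera("side")[:,:,::-1]
z=lambda i,x,y,w,h,k: cv2.resize(i[y:y+h,x:x+w],None,fx=k,fy=k,interpolation=cv2.INTER_CUBIC)
cv2.imwrite("pics/z7.png",np.hstack([z(a,340,150,40,60,8),z(b,265,245,40,60,8)]))
E
```

```text
time: 6.95
ee_pos: [0.487, -0.1527, 0.1438]
eef_rot: [0.459, 0.537, -0.459, 0.538]
ft_force: [-0.0, -0.4, -0.3]
width: 0.0129
[ 0.487  -0.1527  0.1438] 0.012903202961021926 [ 0.0303 -0.115  -0.038 ]
[[ 0.4898 -0.1485  0.1   ]] [[ 0.4889 -0.1458  0.1   ]]
```

View pics/z7.png

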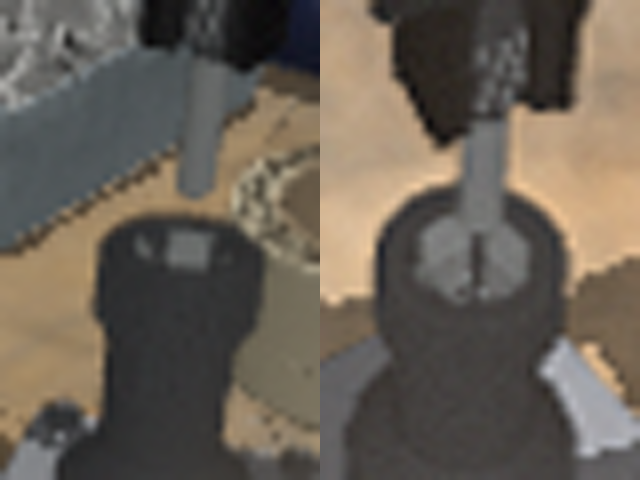

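Run:
```python
from h import *
np.set_printoptions(precision=4,suppress=True)
t=((364.4,174.4),(285.0,274.0));n=((362.5,181.25),(283.9,277.6))
print(two(*t),two(*n))
print(plane("scene",[t[0]],.101),plane("side",[t[1]],.101),plane("scene",[n[0]],.089),plane("side",[n[1]],.089))
for i in range(4): print(read_state()["ee_pos"])
```

```text
(array([ 0.4874, -0.1542,  0.0996]), np.float64(0.002193215949774975)) (array([ 0.4873, -0.1503,  0.0852]), np.float64(0.0028152999835949952))
[[ 0.4874 -0.1522  0.101 ]] [[ 0.4861 -0.1559  0.101 ]] [[ 0.4852 -0.1442  0.089 ]] [[ 0.4851 -0.1539  0.089 ]]
[ 0.4869 -0.1524  0.1436]
[ 0.4869 -0.1524  0.1436]
[ 0.4869 -0.1524  0.1436]
[ 0.4869 -0.1524  0.1436]
```

```bash
python3 -m inch '[[[-0.005,0.018,0,0,0,0,1],[-0.005,0.018,-0.05,0,0,0,1],[-0.005,0.018,-0.1,0,0,0,1],[-0.005,0.018,-0.15,0,0,0,1],[-0.005,0.018,-0.15,0,0,0,1]]]' 15
python3 - <<'E'
from h import *
np.set_printoptions(precision=4,suppress=True)
s=read_state();print(s["ee_pos"],s["ft_force"],s["torque"])
a=camera("scene")[:,:,::-1];b=camera("side")[:,:,::-1]
z=lambda i,x,y,w,h,k: cv2.resize(i[y:y+h,x:x+w],None,fx=k,fy=k,interpolation=cv2.INTER_CUBIC)
cv2.imwrite("pics/z8.png",np.hstack([z(a,340,150,40,60,8),z(b,265,245,40,60,8)]))
E
```

```text
time: 7.55
ee_pos: [0.4855, -0.15, 0.1241]
eef_rot: [0.459, 0.538, -0.459, 0.537]
ft_force: [-0.1, -1.1, -1.1]
width: 0.0134
[ 0.4855 -0.15    0.1241] [-0.0787 -1.1499 -1.1421] [-0.051  -0.0528 -0.0002]
```

View pics/z8.png

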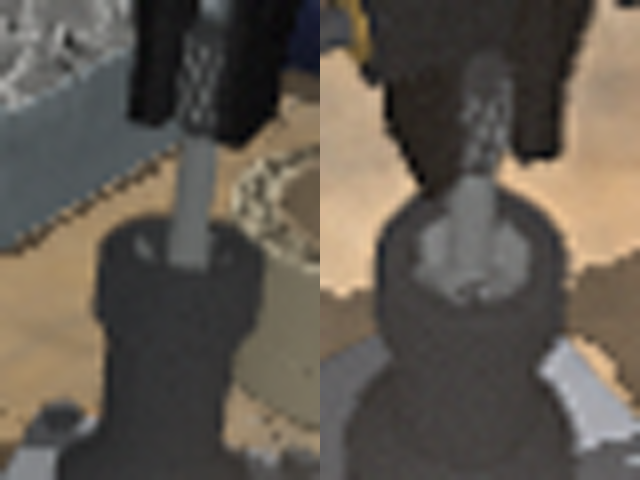

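The shank tip is in the mouth and centred in both views (scene 190 against 187, side 472 against 471). I'll go down slowly, watching the force.

```bash
python3 -m inch '[[[0,0,-0.03,0,0,0,1],[0,0,-0.06,0,0,0,1],[0,0,-0.09,0,0,0,1],[0,0,-0.12,0,0,0,1],[0,0,-0.12,0,0,0,1]]]' 15
python3 - <<'E'
from h import *
np.set_printoptions(precision=4,suppress=True)
s=read_state();print(s["ee_pos"],s["ft_force"],s["torque"])
E
```

```text
time: 8.15
ee_pos: [0.4859, -0.1501, 0.1103]
eef_rot: [0.459, 0.538, -0.459, 0.537]
ft_force: [0.1, 0.4, -0.9]
width: 0.0129
[ 0.4859 -0.1501  0.1103] [ 0.1392  0.3963 -0.8983] [ 0.0572 -0.096   0.0321]
```

```bash
python3 -m inch '[[[0,0,-0.03,0,0,0,1],[0,0,-0.06,0,0,0,1],[0,0,-0.09,0,0,0,1],[0,0,-0.12,0,0,0,1],[0,0,-0.12,0,0,0,1]]]' 15
python3 - <<'E'
from h import *
np.set_printoptions(precision=4,suppress=True)
s=read_state();print(s["ee_pos"],s["ft_force"],s["torque"])
E
```

```text
time: 8.65
ee_pos: [0.4859, -0.1501, 0.096]
eef_rot: [0.459, 0.538, -0.459, 0.537]
ft_force: [0.3, -0.4, -1.0]
width: 0.0134
[ 0.4859 -0.1501  0.096 ] [ 0.2693 -0.4029 -1.0213] [-0.023  -0.0902 -0.0042]
```

```bash
python3 -m inch '[[[0,0,-0.015,0,0,0,1],[0,0,-0.025,0,0,0,1],[0,0,-0.035,0,0,0,1],[0,0,-0.035,0,0,0,1]]]' 15
python3 - <<'E'
from h import *
np.set_printoptions(precision=4,suppress=True)
s=read_state();print(s["ee_pos"],s["ft_force"],s["torque"])
a=camera("scene")[:,:,::-1];b=camera("side")[:,:,::-1]
z=lambda i,x,y,w,h,k: cv2.resize(i[y:y+h,x:x+w],None,fx=k,fy=k,interpolation=cv2.INTER_CUBIC)
cv2.imwrite("pics/z9.png",np.hstack([z(a,340,150,40,60,8),z(b,265,245,40,60,8)]))
E
```

```text
time: 9.05
ee_pos: [0.4866, -0.1503, 0.0928]
eef_rot: [0.459, 0.537, -0.459, 0.538]
ft_force: [-0.9, 0.1, 3.8]
width: 0.0137
[ 0.4866 -0.1503  0.0928] [-0.893   0.0809  3.7975] [0.04   0.1189 0.0153]
```

View pics/z9.png

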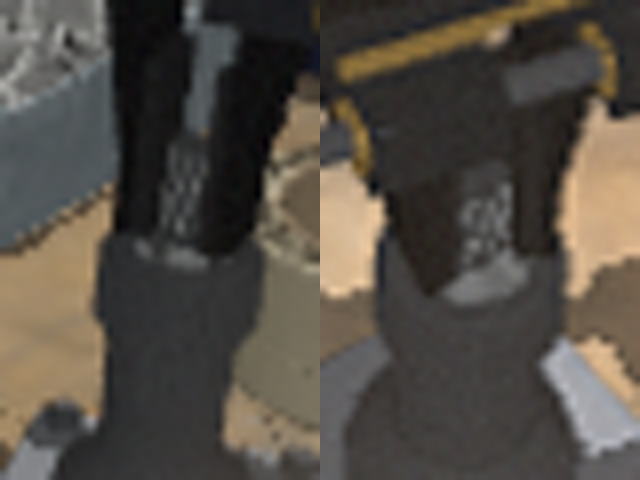

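```bash
python3 -m inch '[[[0,0,0.03,0,0,0,0.3],[0,0,0.03,0,0,0,0],[0,0,0.03,0,0,0,0],[0,0,0.03,0,0,0,0]]]' 15
python3 - <<'E'
from h import *
np.set_printoptions(precision=4,suppress=True)
s=read_state();print(s["ee_pos"],s["ft_force"],s["width"],s["joint_positions"])
a=camera("scene")[:,:,::-1];b=camera("side")[:,:,::-1]
z=lambda i,x,y,w,h,k: cv2.resize(i[y:y+h,x:x+w],None,fx=k,fy=k,interpolation=cv2.INTER_CUBIC)
cv2.imwrite("pics/z10.png",np.hstack([z(a,330,140,60,70,6),z(b,255,235,60,70,6)]))
E
```

```text
time: 9.55
ee_pos: [0.4861, -0.1502, 0.0958]
eef_rot: [0.459, 0.538, -0.459, 0.538]
ft_force: [-0.1, -0.8, -0.9]
width: 0.0375
[ 0.4861 -0.1502  0.0958] [-0.0526 -0.7851 -0.863 ] 0.037516821810545706 [ 0.6964  0.2379 -0.5392  1.8902  0.1397  1.0506  0.2573]
```

View pics/z10.png

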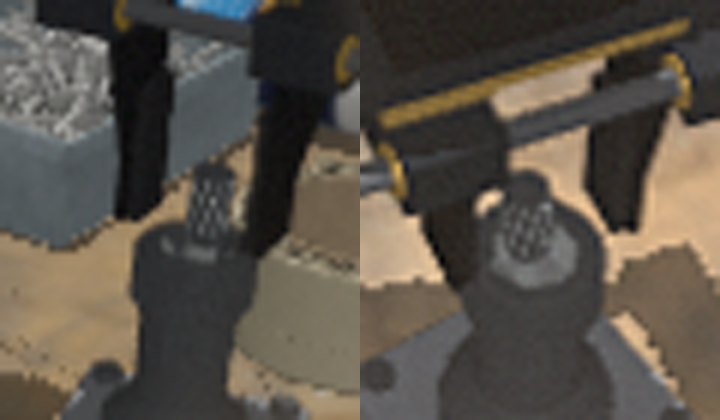

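```bash
python3 -m inch '[[[0,0,0,0,0,0,0],[0,0,0,0,0,0.0,0],[0,0,0,0,0,0.13,0],[0,0,0,0,0,0.13,0],[0,0,0,0,0,0.13,0],[0,0,0,0,0,0.13,0],[0,0,0,0,0,0.13,0],[0,0,0,0,0,0.13,0]]]'
python3 - <<'E'
from h import *
np.set_printoptions(precision=4,suppress=True)
s=read_state();print(s["ee_pos"],s["ft_force"],s["width"],s["joint_positions"])
E
```

```text
time: 10.45
ee_pos: [0.4862, -0.1503, 0.096]
eef_rot: [0.206, 0.676, -0.206, 0.676]
ft_force: [-0.2, 0.2, -0.6]
width: 0.0871
[ 0.4862 -0.1503  0.096 ] [-0.2379  0.154  -0.6458] 0.08713862204036807 [ 0.7879  0.2551 -0.6434  1.8856  0.1746  1.0569  1.0536]
```

```bash
python3 -m inch '[[[0,0,0,0,0,0.14,0.3],[0,0,0,0,0,0.14,0.3],[0,0,0,0,0,0.14,0.3],[0,0,0,0,0,0.14,0.3],[0,0,0,0,0,0.14,0.3],[0,0,0,0,0,0.14,0.3],[0,0,0,0,0,0.14,0.3],[0,0,0,0,0,0.14,0.3]]]'
python3 - <<'E'
from h import *
np.set_printoptions(precision=4,suppress=True)
s=read_state();print(s["ee_pos"],s["ft_force"],s["width"],s["joint_positions"])
a=camera("scene")[:,:,::-1];b=camera("side")[:,:,::-1]
z=lambda i,x,y,w,h,k: cv2.resize(i[y:y+h,x:x+w],None,fx=k,fy=k,interpolation=cv2.INTER_CUBIC)
cv2.imwrite("pics/z11.png",np.hstack([z(a,320,110,80,110,5),z(b,240,220,80,110,5)]))
E
```

```text
time: 11.25
ee_pos: [0.4862, -0.1503, 0.0959]
eef_rot: [-0.098, 0.7, 0.098, 0.7]
ft_force: [0.0, -0.4, -0.3]
width: 0.0607
[ 0.4862 -0.1503  0.0959] [ 0.0448 -0.3857 -0.2756] 0.06074902425280186 [ 0.8923  0.2807 -0.765   1.8809  0.2207  1.0662  1.8889]
```

View pics/z11.png

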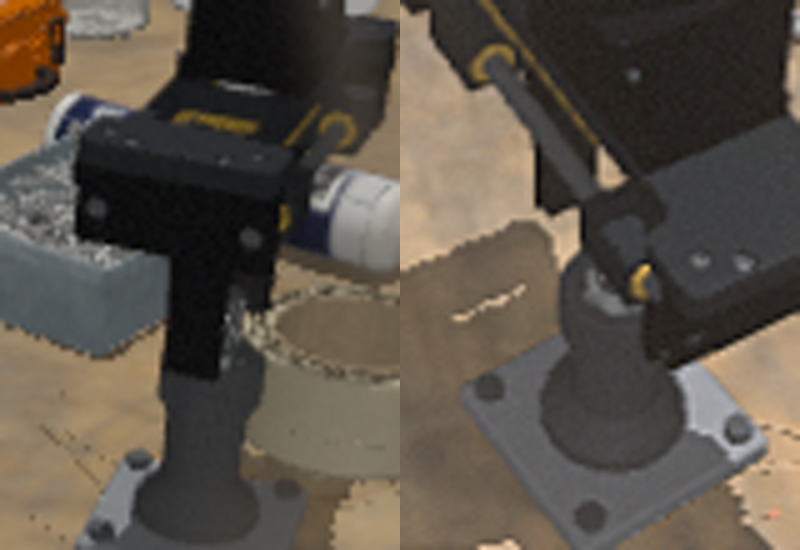

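```bash
python3 -m inch '[[[0,0,-0.1,0,0,0,0.3],[0,0,-0.2,0,0,0,0.3],[0,0,-0.3,0,0,0,0.3],[0,0,-0.3,0,0,0,1],[0,0,-0.3,0,0,0,1],[0,0,-0.3,0,0,0,1],[0,0,-0.3,0,0,0,1],[0,0,-0.3,0,0,0,1]]]' 60
python3 - <<'E'
from h import *
np.set_printoptions(precision=4,suppress=True)
s=read_state();print(s["ee_pos"],s["ft_force"],s["torque"],s["width"])
E
```

```text
time: 12.15
ee_pos: [0.4868, -0.1511, 0.0604]
eef_rot: [-0.1, 0.7, 0.099, 0.701]
ft_force: [3.3, -3.8, -2.1]
width: 0.0396
[ 0.4868 -0.1511  0.0604] [ 3.3195 -3.7601 -2.0807] [-0.4857 -0.7084 -0.1919] 0.03956220739010821
```

```bash
cat > m.py <<'E'
from h import *
np.set_printoptions(precision=3,suppress=True)
s=read_state();y=R.from_quat(s["eef_rot"]).as_matrix()[:,1]
print("yaw %.3f"%np.arctan2(y[1],y[0]),s["ee_pos"]*1e3,"F",s["ft_force"],"M",s["torque"],"w %.4f q7 %.2f tau7 %.3f"%(s["width"],s["joint_positions"][6],s["joint_torque"][6]))
E
python3 m.py; python3 -m inch '[[[0,0,0,0,0,-0.016,1],[0,0,0,0,0,-0.032,1],[0,0,0,0,0,-0.048,1],[0,0,0,0,0,-0.048,1]]]' 60; python3 m.py
```

```text
yaw 1.853 [ 486.808 -151.065   60.384] F [ 3.319 -3.76  -2.081] M [-0.486 -0.708 -0.192] w 0.0396 q7 1.86 tau7 0.202
time: 12.55
ee_pos: [0.4868, -0.151, 0.0604]
eef_rot: [0.008, 0.707, -0.008, 0.708]
ft_force: [3.5, -3.2, -3.7]
width: 0.0397
yaw 1.548 [ 486.798 -150.963   60.38 ] F [ 3.525 -3.236 -3.655] M [-0.429 -0.837 -0.369] w 0.0397 q7 1.57 tau7 -1.091
```

```bash
python3 -m inch '[[[0,0,0,0,0,0,1]]]' 60 >/dev/null; python3 m.py;  python3 -m inch '[[[0,0,0,0,0,0,1]]]' 60 >/dev/null; python3 m.py
```

```text
yaw 1.551 [ 486.814 -150.959   60.381] F [ 2.8   -3.786 -3.192] M [-0.456 -0.82  -0.361] w 0.0394 q7 1.57 tau7 0.255
yaw 1.551 [ 486.8   -150.964   60.371] F [ 3.176 -4.219 -2.896] M [-0.514 -0.817 -0.405] w 0.0393 q7 1.57 tau7 0.394
```

```bash
python3 -m inch '[[[0,0,0,0,0,-0.01,1],[0,0,0,0,0,-0.02,1],[0,0,0,0,0,-0.03,1],[0,0,0,0,0,-0.04,1]]]' 60; python3 m.py
```

```text
time: 13.15
ee_pos: [0.4868, -0.1509, 0.0604]
eef_rot: [0.096, 0.7, -0.096, 0.701]
ft_force: [2.4, -3.8, -3.4]
width: 0.0393
yaw 1.299 [ 486.831 -150.904   60.372] F [ 2.354 -3.797 -3.414] M [-0.569 -0.849  0.375] w 0.0393 q7 1.33 tau7 0.842
```

```bash
python3 -m inch '[[[0,0,0,0,0,-0.01,1],[0,0,0,0,0,-0.02,1],[0,0,0,0,0,-0.03,1],[0,0,0,0,0,-0.04,1]]]' 60; python3 m.py
```

```text
time: 13.55
ee_pos: [0.4868, -0.1508, 0.0604]
eef_rot: [0.183, 0.682, -0.183, 0.684]
ft_force: [2.8, -4.5, -4.4]
width: 0.0392
yaw 1.047 [ 486.845 -150.819   60.364] F [ 2.812 -4.55  -4.363] M [-0.564 -0.902  0.377] w 0.0392 q7 1.09 tau7 0.845
```

```bash
python3 -m inch '[[[0,0,0,0,0,-0.01,1],[0,0,0,0,0,-0.02,1],[0,0,0,0,0,-0.03,1],[0,0,0,0,0,-0.04,1]]]' 60; python3 m.py
```

```text
time: 13.95
ee_pos: [0.4869, -0.1508, 0.0604]
eef_rot: [0.267, 0.654, -0.267, 0.655]
ft_force: [2.7, -3.5, -3.6]
width: 0.0391
yaw 0.796 [ 486.915 -150.818   60.381] F [ 2.656 -3.498 -3.612] M [-0.631 -0.942  0.397] w 0.0391 q7 0.86 tau7 0.849
```

```bash
python3 -m inch '[[[0,0,0,0,0,-0.01,1],[0,0,0,0,0,-0.02,1]]]' 60; python3 m.py
```

```text
time: 14.15
ee_pos: [0.4869, -0.1508, 0.0604]
eef_rot: [0.308, 0.636, -0.308, 0.637]
ft_force: [2.9, -3.4, -3.9]
width: 0.0395
yaw 0.670 [ 486.933 -150.775   60.355] F [ 2.918 -3.361 -3.932] M [-0.671 -0.961  0.359] w 0.0395 q7 0.74 tau7 0.850
```

```bash
python3 -m inch '[[[0,0,0,0,0,-0.01,1],[0,0,0,0,0,-0.02,1]]]' 60; python3 m.py
```

```text
time: 14.35
ee_pos: [0.487, -0.1508, 0.0604]
eef_rot: [0.347, 0.615, -0.347, 0.617]
ft_force: [3.3, -3.7, -3.6]
width: 0.0393
yaw 0.545 [ 486.981 -150.75    60.378] F [ 3.301 -3.663 -3.627] M [-0.713 -1.05   0.381] w 0.0393 q7 0.61 tau7 0.850
```

```bash
python3 -m inch '[[[0,0,0,0,0,-0.01,1],[0,0,0,0,0,-0.02,1]]]' 60 >/dev/null; python3 m.py
```

```text
yaw 0.419 [ 487.011 -150.739   60.375] F [ 4.266 -4.297 -3.675] M [-0.766 -1.027  0.433] w 0.0393 q7 0.49 tau7 0.852
```

```bash
python3 -m inch '[[[0,0,0,0,0,-0.01,1],[0,0,0,0,0,-0.02,1]]]' 60 >/dev/null; python3 m.py
```

```text
yaw 0.294 [ 487.033 -150.746   60.358] F [ 3.337 -4.457 -3.526] M [-0.794 -1.05   0.388] w 0.0392 q7 0.37 tau7 0.853
```

```bash
python3 -m inch '[[[0,0,0,0,0,-0.01,1],[0,0,0,0,0,-0.02,1]]]' 60 >/dev/null; python3 m.py
```

```text
yaw 0.168 [ 487.087 -150.721   60.383] F [ 3.674 -4.682 -4.273] M [-0.88  -1.101  0.418] w 0.0395 q7 0.25 tau7 0.853
```

```bash
python3 -m inch '[[[0,0,0,0,0,-0.01,1],[0,0,0,0,0,-0.02,1]]]' 60 >/dev/null; python3 m.py
```

```text
yaw 0.042 [ 487.118 -150.757   60.384] F [ 4.774 -3.545 -4.325] M [-0.845 -1.058  0.342] w 0.0393 q7 0.13 tau7 0.844
```

```bash
python3 -m inch '[[[0,0,0,0,0,-0.01,1],[0,0,0,0,0,-0.02,1]]]' 60 >/dev/null; python3 m.py
```

```text
yaw -0.083 [ 487.128 -150.772   60.365] F [ 5.02  -4.348 -5.624] M [-0.904 -1.115  0.477] w 0.0393 q7 0.01 tau7 0.803
```

```bash
python3 -m inch '[[[0,0,0,0,0,-0.01,1],[0,0,0,0,0,-0.02,1]]]' 60 >/dev/null; python3 m.py
```

```text
yaw -0.209 [ 487.2   -150.791   60.385] F [ 4.255 -5.13  -5.035] M [-0.912 -1.172  0.478] w 0.0396 q7 -0.11 tau7 0.751
```

```bash
python3 -m inch '[[[0,0,0,0,0,-0.01,1],[0,0,0,0,0,-0.02,1]]]' 60 >/dev/null; python3 m.py
```

```text
yaw -0.334 [ 487.203 -150.765   60.378] F [ 4.798 -4.064 -4.78 ] M [-0.893 -1.153  0.59 ] w 0.0392 q7 -0.23 tau7 0.691
```

Extra torque over the flat baseline is about 0.16 N·m by joint 7 and about 0.2 by the noisier wrist sensor. That is mid-range for firm, so I'll stop here and let go.

```bash
python3 -m inch '[[[0,0,0,0,0,0,1]]]' 60 >/dev/null; python3 m.py; python3 -m inch '[[[0,0,0,0,0,0,0.3],[0,0,0,0,0,0,0.3],[0,0,0,0,0,0,0.3],[0,0,0,0,0,0,0.3]]]' 20; python3 m.py
```

```text
yaw -0.335 [ 487.175 -150.776   60.355] F [ 5.355 -4.767 -5.374] M [-0.924 -1.17  -0.072] w 0.0394 q7 -0.23 tau7 -0.945
time: 16.25
ee_pos: [0.4861, -0.15, 0.06]
eef_rot: [-0.576, -0.41, 0.576, -0.41]
ft_force: [-0.0, -0.9, -0.4]
width: 0.0591
yaw -0.332 [ 486.131 -149.987   60.013] F [-0.005 -0.901 -0.408] M [-0.034 -0.093 -0.031] w 0.0591 q7 -0.23 tau7 0.001
```

```bash
python3 -m inch '[[[0,0,0.3,0,0,0,0.3],[0,0,0.7,0,0,0,0.3],[0,0,1,0,0,0,0.2],[0,0,1,0,0,0,0.2],[0,0,1,0,0,0,0.2]]]' 20
python3 - <<'E'
from h import *
a=camera("scene")[:,:,::-1];b=camera("side")[:,:,::-1]
cv2.imwrite("pics/sc12.png",a);cv2.imwrite("pics/sd12.png",b)
z=lambda i,x,y,w,h,k: cv2.resize(i[y:y+h,x:x+w],None,fx=k,fy=k,interpolation=cv2.INTER_CUBIC)
cv2.imwrite("pics/z12.png",np.hstack([z(a,335,150,50,70,8),z(b,258,245,50,70,8)]))
E
```

```text
time: 16.75
ee_pos: [0.4865, -0.1503, 0.1805]
eef_rot: [0.576, 0.41, -0.576, 0.411]
ft_force: [-0.5, -0.1, 0.0]
width: 0.0684
```

View pics/z12.png

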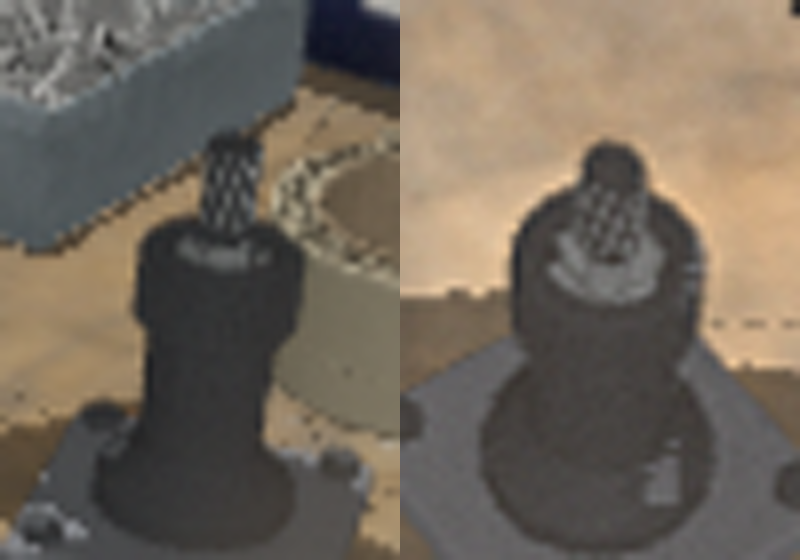

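Run:
```python
from h import *
np.set_printoptions(precision=4,suppress=True)
print(two((364.1,167.6),(284.5,265.0)))
a=cv2.imread("pics/sc12.png");b=cv2.imread("pics/sd12.png")
cv2.imwrite("pics/z13.png",cv2.resize(np.hstack([a[110:270,220:410],b[150:310,210:400]]),None,fx=2.1,fy=2.1,interpolation=cv2.INTER_CUBIC))
```

```text
(array([ 0.4872, -0.1488,  0.1169]), np.float64(0.001756921776753314))
```

View pics/z13.png

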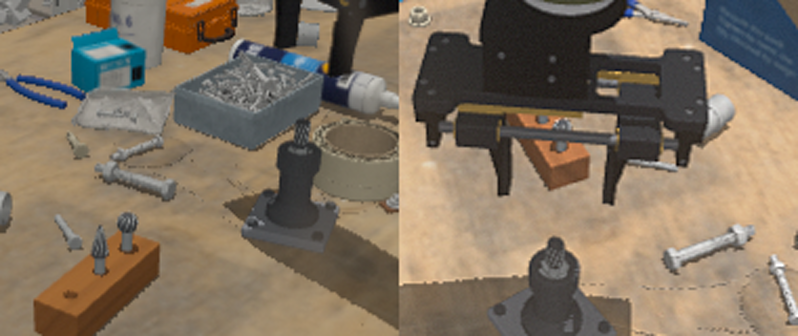

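The head top triangulates to z = 0.117 m (0.118 expected when home). The cone and ball burrs are still in the rack, and the gripper is open 62 mm above the burr. Handing in.

```bash
python3 m.py; python3 -c "
from bench import *
print(close_job())"
```

```text
yaw -0.333 [ 485.501 -150.016  178.779] F [-0.456 -0.35  -0.877] M [-0.    -0.011  0.062] w 0.0692 q7 -0.17 tau7 0.001
the job is handed in; nothing more can be done
None
```

I took the straight burr from the rack, set it fully down in the collet, and turned the nut clockwise in a single grip until it was tight. I then opened the gripper, raised it clear and handed the job in at about 17 s.

- **Seating:** the burr met the collet floor at the expected height with about 4–5 N and almost no sideways force. After tightening, the two camera views put the head top at 117 mm, against 118 mm expected.
- **Tightness:** the nut turned about 2.2 rad. Its torque stayed flat near 0.38 N·m, then rose at about 0.45 N·m per rad over the last 0.4 rad. I stopped at about 0.16 N·m extra by joint 7. The noisier wrist sensor read about 0.2, so both are inside the 0.08–0.25 range.
- **Surroundings:** the cone and ball burrs are still in the rack, and the robot touches nothing.
- **Disagreements:** the cameras differed by a few mm on the chuck's position, but the burr went in freely. Joint 7's torque had a constant offset and the opposite sign to the wrist moment, so I only used its change.
- **Not checked:** I did not pull on the burr, so firmness is judged from the nut torque. The nut has no mark, so its angle is taken from the gripper's turn.

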